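# Fit the comb insert into the vegetable slicer

## Robot

A 6-joint arm with a two-finger parallel gripper is mounted at the origin on the work surface. World frame = base frame: x ahead of the robot, y to its left, z up, the work surface at z = 0. Lengths are in m, angles in rad, forces in N, time in s.
With the tool pointing down it reaches from about 0.275 to 0.85 m from the base axis. Payload 5.2 kg.
Tool frame: the origin (TCP) lies between the finger pads; the fingertips stand 14 mm ahead of it and the grasp point (between the pads) lies 5 mm behind it (robot.tcp_to_tips is the distance from the TCP to the fingertips, in m); z points along the fingers, y is the line along which they close (so a half turn about z gives the same grasp; the last joint's range is limited). The gripper opens to 85 mm and grips with 20 to 120 N. Pads are 22 mm wide; open, the fingers measure 114 mm over their backs; the gripper's body (76 mm by 85 mm) begins 54 mm behind the grasp point. The pads swing forward as they close: fully open they stand 13 mm farther back than shut.
Start: joints at [-1.335, 0.259, 1.535, -0, 1.348, -0.203], TCP at [0.234, -0.498, 0.245] pointing down, gripper open.
Joint ranges: [-3.14, 3.14], [-0.91, 2.08], [0.19, 2.58], [-1.22, 4.36], [0.22, 2.71], [-3.12, 3.12]. Speed limits (rad/s): [2.57, 2.57, 3.14, 3.14, 3.14, 3.14].

## Interface

Orientations are given as a unit quaternion [w, x, y, z].
In Python, from rig import readout, eyes, ticket, robot gives the robot as it stands.
- The arm moves only by the tool move_arm, never from a script. Its argument "steps" is text: rows parted by semicolons, each of 7 numbers parted by spaces: the shift along the world's x, y, z in cm, then the turn, a rotation vector about the world's x, y, z in rad, then the finger opening in cm, from 0 to 8.54. In form: dx dy dz wx wy wz grip; .... A call has 1 to 10 rows; each row shifts and turns the commanded pose from where the row before left it; what a row does not reach is not made up. A row lasts 1/12 s, in which the tool goes at most 41.7 mm and 7.16 degrees, less where a joint would pass 70% of its speed; a pose out of reach is approached as far as the arm can. A call with a gripper value outside its range is refused whole. The fingers move at their own pace and stop on an object; "grip_force" is the grip in N (left out, the last holds). Time passes only in rows, so rows that do not move let the fingers close. It gives the time, the measured TCP pose, the force, the opening and the grip force at its end, in the units of the state.
- readout.state(): the state, without advancing time (a new reading comes with each control period).
- eyes.read_camera(name): name is "scene" or "top" or "wrist"; returns a dict with "img" (400x640x3 uint8, red, green, blue), "intrinsics" (3x3 intrinsics, pixels), "distortion" ([k1, k2, p1, p2, k3] as OpenCV has them; the pictures are not rectified), "view" (4x4, takes a point from world to camera coordinates); the wrist camera has in their place "tool_from_camera" (4x4, takes a point from camera to tool coordinates, whose origin is the TCP and whose axes are the flange's). Camera axes: x right, y up, looking along -z (the intrinsics and any distortion apply to the point x, -y, -z); pixel columns grow to the right and rows downward; lengths in m; the calibration is good to about 2 mm. A picture is of the moment at which its call begins: read the wrist's pose just before it. There is no depth.
- ticket.job_done(): hands the job in; it is judged then, once.
The state is a dict: "clock": time; "joint_positions": joint angles; "qvel": joint speeds; "effort": joint torques, N m; "tool_pos": TCP position; "tcp_rot": TCP orientation; "contact_force": force on the tool from outside, world axes, zero at the start; "moment": the same for the moment, N m; "finger_gap": finger opening in m; "finger_force": force on a finger pad.
Only numpy, scipy, OpenCV 4.12 (cv2) and the standard library are available. Lean on these libraries where they do the work, as an engineer would, in place of code of your own. Each camera call takes 0.05 s, during which the arm holds its last target. There are 200 camera calls.

## Task

Set the vegetable slicer up for cutting sticks: take the insert with the row of upright metal teeth (not the smooth one) off the chopping board by its grip and seat it fully home, flat and square, in the pocket of the slicer's sloping deck, tongue pointing downhill. Then slide the catch downhill as far as it goes so that it locks the insert in, and let go. Leave the other insert and everything else on the table where it is.

Things in the scene. Friction and masses are not known exactly. Their poses are not given: they have to be found in the camera images.
- comb_insert: insert to fit, grey plastic: flat plate 80 (x) x 66 (y) x 10 mm with a tongue 34 wide that runs 16 mm beyond its -x edge; the lowest 4 mm is 2 mm smaller all round. A row of 7 steel teeth across y at x = -31 mm, up to z = 20 mm; only this insert has teeth. Origin: underside, centre of the 80 x 66 plate; z up out of the plate. About 0.12 kg, flat on the board, grip up
- comb_grip (a point): middle of the comb insert's upright grip, 36 (x) x 12 (y) x 30 mm (z), which stands on the plate over its origin: this point is 25 mm above the underside, the grip's top 40 mm; axes as the insert's
- plain_insert: the other insert, same grey plastic, plate, tongue, grip and origin, but without teeth: only a flat steel strip where the teeth would be. Also flat on the chopping board; leave it there
- deck: the slicer's sloping white deck, fixed, tilted 28 degrees (0.49 rad) from level, 110 wide (y), from x = -150 to 135 mm. Origin: centre of the pocket floor, 85 mm above the table. x points uphill along the deck, y level across it, z square out of it. Top face at z = 10 mm. A seated insert has its origin and axes on the deck's
- pocket (a point): centre of the pocket's mouth, 10 mm above its floor along the deck's z; axes as the deck's. The pocket is the insert's outline with 2 mm of play on every side: 84 (x) x 70 (y) mm about this point, plus the tongue's slot, 38 wide (y), 16 mm further at the downhill (-x) end. 10 mm deep: a seated plate is flush with the deck
- catch (a joint): the catch, a steel plate 45 x 50 x 5 mm that slides along the deck uphill of the pocket, 2 mm above the deck's top face: 0 = fully uphill (open), grows in m as it slides downhill, 0.022 = end of travel, where it overlaps the insert's uphill edge by 12 mm. It starts at 0 to 0.006, clear of the pocket. It stays where it is left; it takes about 2 N to slide
- catch_tab (a point): middle of the catch's black upright tab, 24 (deck x) x 12 (deck y) x 26 (deck z) mm, which stands on the catch plate; at catch = 0 it lies at (75, 0, 30) mm in the deck's frame, and moves towards the deck's -x
- board: wooden chopping board 260 (x) x 360 (y) x 18 mm, fixed; origin at the centre of its underside, on the table
- half_onion: bystander: half an onion, 72 mm across, 37 mm high, flat side down on the board; origin under its centre
- salt_bowl: bystander: small wooden bowl, 84 mm across, 35 mm high; origin under its centre
- ramekin: bystander: white ceramic cup, 90 mm across, 45 mm high; origin under its centre
- spice_jar: bystander: glass jar with steel lid, 48 mm across, 80 mm high; origin under its centre
- pepper_mill: bystander: wooden mill, 54 mm across, 146 mm high; origin under its centre
- wooden_spoon: bystander: wooden spoon 220 mm long, lying on the table
- oil_bottle: bystander: amber glass bottle, 66 mm across, 200 mm high; origin under its centre
Things that resemble listed ones, but are neither listed nor needed, are in the scene too. Leave any blue or turquoise look-alike of the comb_insert alone.

How it is judged:
On the way:
1. the comb insert is seated flat in the pocket, with the catch still open (z of comb_insert in the frame of deck below 0.002 m and distance between comb_insert and deck below 0.005 m and angle between the z axis of comb_insert and the z axis of deck, either way round below 0.05 rad and angle between the x axis of comb_insert and the x axis of deck, either way round below 0.08 rad and value of joint catch below 0.01 m), for 0.2 s.
At the end, for the whole second after the job is handed in: the toothed insert lies at rest in the deck's pocket, less than 2 mm above its floor, within 5 mm of its centre, flat within 0.05 rad and square within 0.08 rad, tongue downhill; the catch is slid to more than 18 mm of its 22 mm over it; the plain insert is within 30 mm of where it was (z of comb_insert in the frame of deck below 0.002 m and distance between comb_insert and deck below 0.005 m and angle between the z axis of comb_insert and the z axis of deck, either way round below 0.05 rad and angle between the x axis of comb_insert and the x axis of deck, either way round below 0.08 rad and value of joint catch above 0.018 m and linear speed of comb_insert below 0.01 m/s and distance of plain_insert from where it was at the start of the episode below 0.03 m); the robot touches nothing.
It fails at once if the plain insert or a bystander is displaced by more than 30 mm (distance of any of plain_insert, half_onion, salt_bowl, ramekin, spice_jar, pepper_mill, wooden_spoon, oil_bottle from where it was at the start of the episode above 0.03 m).
It also fails if it takes over 43 s, if anything falls off the work surface, if the arm or the gripper's body presses on something with over 40 N, if the wrist force passes 120 N, or if a joint passes its speed limit or range.

## Working session

There is one attempt and no reset: what is moved stays moved. The work goes in short steps, Python scripts to look and compute and a tool call to move; the robot and the scene stay as the last step left them, time stands still between calls to the robot, and variables do not carry over. Pictures are saved under pics/ and viewed, at most 10 in all, crops included, and the job is handed in when it is done.

Besides the shell and the picture viewer there is one more tool, called after "Emit:" as name(argument=value, ...) on one line, values as JSON. move_arm: Moves the arm, as the interface text tells. Its arguments: {"type":"object","properties":{"steps":{"type":"string"},"grip_force":{"type":"number"}},"required":["steps"]}

```bash
ls; mkdir -p pics; cat > h.py <<'E'
import numpy as np,cv2
from rig import readout,eyes,ticket,robot
def snap(n,name):
    s=readout.state(); c=eyes.read_camera(n); cv2.imwrite(f'pics/{name}.png',c['img'][:,:,::-1])
    np.savez(f'pics/{name}.npz',**{k:np.array(v) for k,v in c.items()},pos=s['tool_pos'],rot=s['tcp_rot']); return c
E
python3 - <<'E'
from h import *
a=snap('top','top1');b=snap('scene','scene1')
print(readout.state()['clock'],a['intrinsics'],a['view'],a['distortion'],b['view'])
E
```

```text
pics
0.1 [[520.80147264   0.         326.78965863]
 [  0.         520.80147264 192.73251514]
 [  0.           0.           1.        ]] [[-0.02222419 -0.99964012  0.01502416  0.04758401]
 [ 0.99443527 -0.02055555  0.10332455 -0.52819596]
 [-0.10297854  0.01723686  0.99453422 -1.39671773]
 [ 0.          0.          0.          1.        ]] [-0.0824136  0.         0.         0.         0.       ] [[ 0.13483813  0.99082252  0.00945549 -0.12362828]
 [-0.57077768  0.06986801  0.8181267   0.20711192]
 [ 0.80995773 -0.11571166  0.57496025 -1.70036055]
 [ 0.          0.          0.          1.        ]]
```

View pics/top1.png

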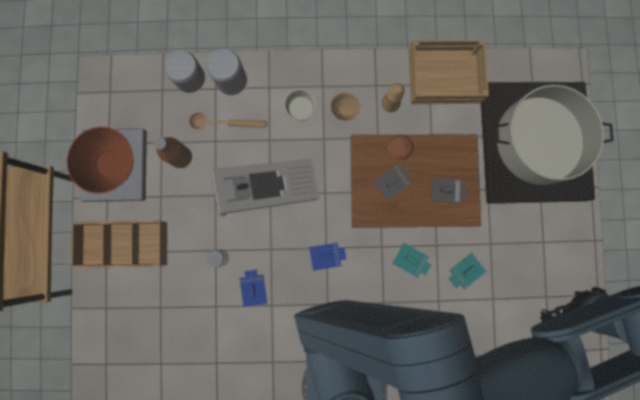

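View pics/scene1.png

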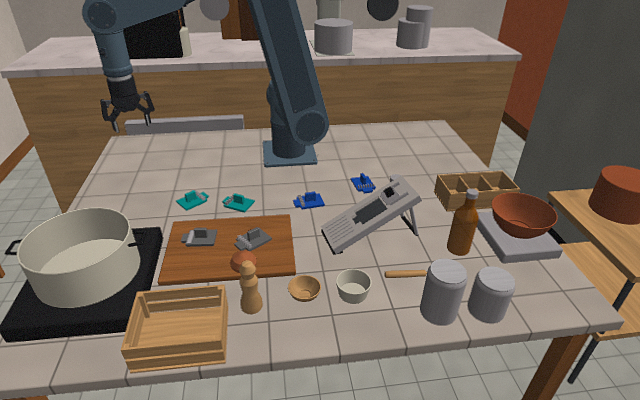

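The top view shows two grey inserts on the board at (393,182) and (448,190). The look-alikes are blue at (326,256) and (253,290), and turquoise at (411,260) and (467,270). The deck pocket is at (266,185) and the catch is at (241,187), uphill to the left. I'll take a close crop of both grey inserts and the deck.

```bash
python3 - <<'E'
import cv2,numpy as np
t=cv2.imread('pics/top1.png');s=cv2.imread('pics/scene1.png')
r=lambda im,f,w,h:cv2.resize(im,(w,h),interpolation=cv2.INTER_CUBIC)
A=r(t[160:215,365:475],0,400,200);B=r(s[220:260,170:280],0,400,200*8//10*1)
B=cv2.resize(B,(400,200))
C=r(t[150:220,205:325],0,800,400)
cv2.imwrite('pics/c1.png',np.vstack([np.hstack([A,B]),C]))
E
```

```text
(no output)
```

View pics/c1.png

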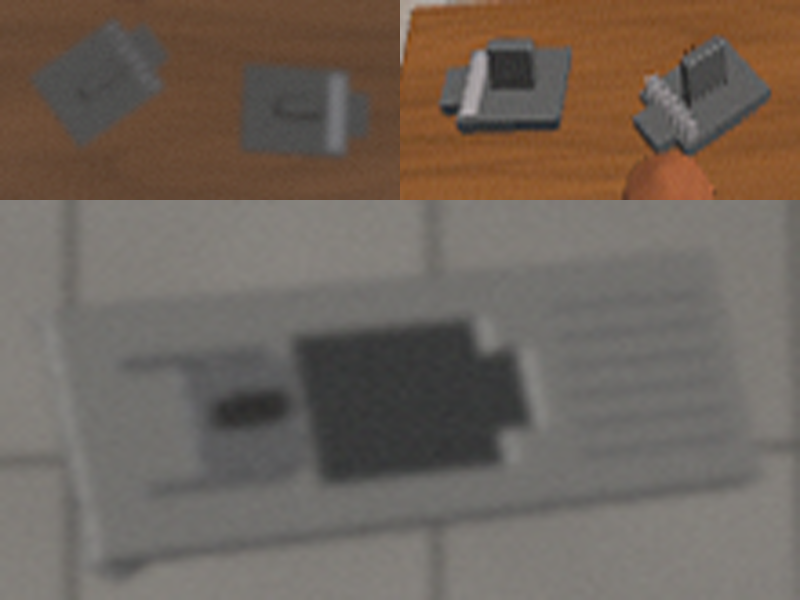

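The crop shows that the insert at top-image (393,182) has the row of teeth, with its tongue pointing up and right. The one at (448,190) has the flat strip, so it's the plain one. I'll get coarse positions from the top view.

```bash
cat >> h.py <<'E'
from scipy.spatial.transform import Rotation as R
def q2R(q): return R.from_quat([q[1],q[2],q[3],q[0]]).as_matrix()
def rays(d,uv):
    """origin, unit dirs (world) for pixels; d = npz of a snap"""
    n=cv2.undistortPoints(np.array(uv,float).reshape(-1,1,2),d['intrinsics'],d['distortion'])[:,0]
    v=np.c_[n[:,0],-n[:,1],-np.ones(len(n))]
    if 'view' in d: T=np.linalg.inv(d['view'])
    else:
        W=np.eye(4);W[:3,:3]=q2R(d['rot']);W[:3,3]=d['pos'];T=W@d['tool_from_camera']
    v=v@T[:3,:3].T
    return T[:3,3],v/np.linalg.norm(v,axis=1)[:,None]
def onplane(d,uv,p0,n):
    o,v=rays(d,uv);n=np.array(n,float)
    return o+v*(((np.array(p0)-o)@n)/(v@n))[:,None]
def load(name): return dict(np.load(f'pics/{name}.npz'))
E
python3 - <<'E'
from h import *
d=load('top1')
print(onplane(d,[[391,183],[393,182],[403,172],[448,190],[400,147]],[0,0,.028],[0,0,1]).round(3))
# tab & pocket centre coarse
print(onplane(d,[[266.5,185]],[0,0,.095],[0,0,1]).round(3),onplane(d,[[242.5,186.5]],[0,0,.13],[0,0,1]).round(3))
print(eyes.read_camera('wrist')['tool_from_camera'],eyes.read_camera('wrist')['intrinsics'])
print(readout.state())
E
```

```text
[[ 0.552 -0.141  0.028]
 [ 0.555 -0.146  0.028]
 [ 0.582 -0.175  0.028]
 [ 0.53  -0.298  0.028]
 [ 0.652 -0.169  0.028]]
[[0.546 0.194 0.095]] [[0.539 0.252 0.13 ]]
[[-6.18436124e-04  9.46019108e-01  3.24110265e-01  8.29531769e-02]
 [ 9.99999796e-01  6.37836787e-04  4.63737517e-05  1.26633020e-04]
 [-1.62858995e-04  3.24110228e-01 -9.46019309e-01 -1.29176194e-01]
 [ 0.00000000e+00  0.00000000e+00  0.00000000e+00  1.00000000e+00]] [[288.2895125    0.         324.55139055]
 [  0.         288.2895125  202.03442616]
 [  0.           0.           1.        ]]
{'clock': 0.2, 'joint_positions': array([-1.33481801e+00,  2.59096656e-01,  1.53563368e+00, -2.16133025e-06,
        1.34801154e+00, -2.02813487e-01]), 'qvel': array([-0.00075048, -0.00116953, -0.0043612 ,  0.00139971, -0.00121848,
        0.0009657 ]), 'effort': array([ 3.21831440e-04, -4.45935667e+01, -2.90540957e+01, -3.13368828e-04,
        8.72796314e-03,  3.34064441e-05]), 'tool_pos': array([ 0.233609  , -0.49759765,  0.24478765]), 'tcp_rot': array([-5.74517779e-04,  9.76028890e-01,  2.17640243e-01, -1.05817307e-05]), 'contact_force': array([0.40131109, 0.27823834, 0.51799672]), 'moment': array([-0.00123796,  0.0201889 ,  0.03264671]), 'finger_force': 0.0, 'finger_gap': 0.08563185275318753}
```

Emit:
move_arm(steps="2.1 2.4 -0.2 0 0 0.123 5; 2.1 2.4 -0.2 0 0 0.123 5; 2.1 2.4 -0.2 0 0 0.123 5; 2.1 2.4 -0.2 0 0 0.123 5; 2.1 2.4 -0.2 0 0 0.123 5; 2.1 2.4 -0.5 0 0 0.123 5; 2.1 2.4 -0.5 0 0 0.123 5; 2.1 2.4 -0.5 0 0 0.123 5; 2.1 2.4 -0.5 0 0 0.123 5; 2.1 2.4 -0.5 0 0 0.123 5")

```text
clock: 1.03
tool_pos: [0.4445, -0.2565, 0.21]
tcp_rot: [-0.0, 0.669, 0.743, -0.0]
contact_force: [0.1, -0.8, -0.4]
finger_gap: 0.0501
finger_force: 0.0
```

Emit:
move_arm(steps="2.1 2.4 -1.2 0 0 0.123 5; 2.1 2.4 -1.2 0 0 0.123 5; 2.1 2.4 -1.2 0 0 0.123 5; 2.1 2.4 -1.2 0 0 0.123 5; 2.1 2.0 -1.2 0 0 0.123 5; 0 0 0 0 0 0 5; 0 0 0 0 0 0 5")

```text
clock: 1.62
tool_pos: [0.5487, -0.1404, 0.1491]
tcp_rot: [-0.001, 0.415, 0.91, -0.0]
contact_force: [-0.4, -0.7, -0.8]
finger_gap: 0.05
finger_force: 0.0
```

```bash
python3 - <<'E'
from h import *
c=snap('wrist','w1'); print(readout.state())
E
```

```text
{'clock': 1.6667, 'joint_positions': array([-4.49049867e-01,  3.68693401e-01,  1.62630118e+00, -5.20233496e-04,
        1.14788484e+00, -1.16189430e+00]), 'qvel': array([-0.03019697, -0.02140619,  0.0006542 , -0.00213543,  0.00026057,
        0.00138771]), 'effort': array([ 1.06647011e+00, -4.73374593e+01, -2.61024517e+01,  1.27099729e-01,
       -2.04675231e-02, -6.17865077e-02]), 'tool_pos': array([ 0.54848649, -0.1414923 ,  0.14982743]), 'tcp_rot': array([-6.48013167e-04,  4.15842434e-01,  9.09436419e-01, -2.24169049e-04]), 'contact_force': array([ 0.12271068,  0.20409251, -0.57259152]), 'moment': array([-0.08020613,  0.01392467,  0.00226979]), 'finger_force': 0.0, 'finger_gap': 0.05014411708368291}
```

View pics/w1.png

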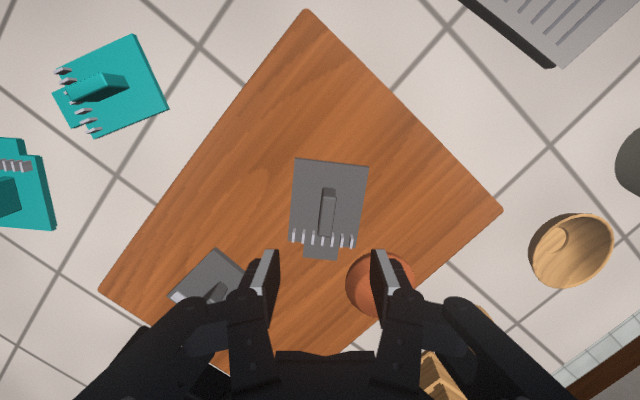

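The wrist view shows the comb insert centred near (328,208), with 7 teeth at row ~240 and its tongue at (321,253). The plate's uphill corners are at (295,158) and (368,166). Next I'll measure it precisely.

```bash
python3 - <<'E'
from h import *
d=load('w1');im=d['img'];hsv=cv2.cvtColor(im,cv2.COLOR_RGB2HSV)
m=np.zeros(im.shape[:2],np.uint8);m[150:265,280:380]=1
g=((hsv[...,1]<60)&(m>0)).astype(np.uint8)
n,l,st,_=cv2.connectedComponentsWithStats(g);k=1+st[1:,4].argmax();g=(l==k).astype(np.uint8)
print(st[k])
c=max(cv2.findContours(g,cv2.RETR_EXTERNAL,cv2.CHAIN_APPROX_NONE)[0],key=len)[:,0].astype(float)
w=onplane(d,c,[0,0,.028],[0,0,1])[:,:2]
def fit(sel):
    vx,vy,x,y=cv2.fitLine(c[sel].astype(np.float32),cv2.DIST_HUBER,0,.01,.01).ravel()
    P=onplane(d,[[x-20*vx,y-20*vy],[x+20*vx,y+20*vy]],[0,0,.028],[0,0,1])[:,:2]
    u=P[1]-P[0];u/=np.linalg.norm(u);return P.mean(0),u
x,y=c.T
top=fit((y<170)&(x>302)&(x<361)); L=fit((x<298)&(y>170)&(y<225));Rr=fit((x>358)&(y>175)&(y<235))
for a in(top,L,Rr):print(a[0].round(4),np.degrees(np.arctan2(a[1][1],a[1][0])).round(2))
for yy in(160,180,200,220,240,255):print(yy,x[y==yy].min() if (y==yy).any() else None,x[y==yy].max())
E
python3 - <<'E'
import cv2
im=cv2.imread('pics/w1.png')[145:270,275:385]
cv2.imwrite('pics/c2.png',cv2.resize(im,None,fx=4.7,fy=4.7,interpolation=cv2.INTER_CUBIC))
E
```

```text
[ 288  158   81  102 6408]
[ 0.531  -0.1098] 33.87
[ 0.5222 -0.1566] 123.84
[ 0.574  -0.1176] 124.04
160 295.0 317.0
180 293.0 366.0
200 291.0 362.0
220 290.0 359.0
240 289.0 356.0
255 303.0 336.0
```

View pics/c2.png

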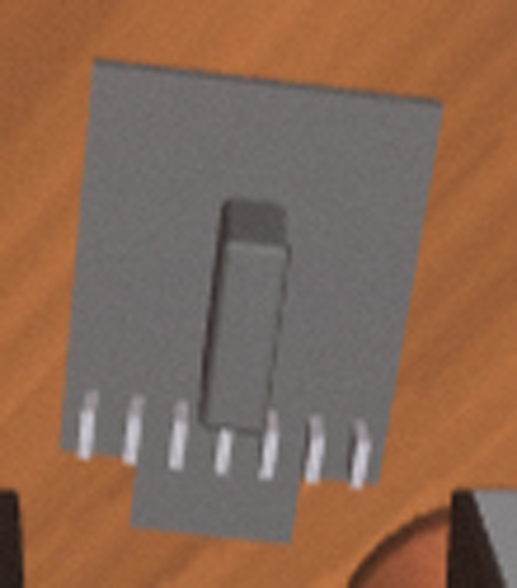

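```bash
python3 - <<'E'
from h import *
d=load('w1')
uv=np.array([[232,242],[290,248],[262,432],[207,425]])/4.7+[275,145]
P=onplane(d,uv,[0,0,.058],[0,0,1])[:,:2];print(P.round(4),P.mean(0).round(4))
E
```

```text
[[ 0.5395 -0.1312]
 [ 0.5477 -0.1255]
 [ 0.567  -0.1547]
 [ 0.5587 -0.1601]] [ 0.5532 -0.1428]
```

Emit:
move_arm(steps="0.25 -0.1 -2 0 0 -0.06 4; 0.2 -0.1 -2 0 0 -0.06 4; 0 0 -2 0 0 0 4; 0 0 -2 0 0 0 4; 0 0 -1.4 0 0 0 4; 0 0 -1 0 0 0 4; 0 0 0 0 0 0 4; 0 0 0 0 0 0 4")

```text
clock: 2.33
tool_pos: [0.5529, -0.1448, 0.0466]
tcp_rot: [-0.0, 0.47, 0.882, -0.0]
contact_force: [-0.7, -0.8, 0.6]
finger_gap: 0.0401
finger_force: 0.0
```

Emit:
move_arm(steps="0 0 0 0 0 0 2; 0 0 0 0 0 0 0.5; 0 0 0 0 0 0 0.5; 0 0 0 0 0 0 0.5; 0 0 0 0 0 0 0.5; 0 0 0 0 0 0 0.5", grip_force=50)

```text
clock: 2.83
tool_pos: [0.5541, -0.1444, 0.0477]
tcp_rot: [0.001, 0.47, 0.883, -0.0]
contact_force: [-1.2, -0.4, 7.1]
finger_gap: 0.011
finger_force: 49.9
```

Emit:
move_arm(steps="0 0 1.5 0 0 0 0.5; 0 0 3 0 0 0 0.5; 0 0 3 0 0 0 0.5; 0 0 3 0 0 0 0.5; 0 0 3 0 0 0 0.5; 0 0 0 0 0 0 0.5", grip_force=60)

```text
clock: 3.33
tool_pos: [0.5563, -0.1451, 0.188]
tcp_rot: [0.006, 0.469, 0.883, 0.0]
contact_force: [0.6, 0.4, -0.1]
finger_gap: 0.0109
finger_force: 58.7
```

Emit:
move_arm(steps="0.1 2.5 0 0 0 -0.118 0.5; 0.1 2.5 0 0 0 -0.118 0.5; 0.1 2.5 0 0 0 -0.118 0.5; 0.1 2.5 0 0 0 -0.118 0.5; 0.1 2.5 0 0.121 0.015 0 0.5; 0.1 2.5 0 0.121 0.015 0 0.5; 0.1 2.5 0 0.121 0.015 0 0.5; 0.2 2.5 0 0.121 0.015 0 0.5; 0 0 0 0 0 0 0.5; 0 0 0 0 0 0 0.5")

```text
clock: 4.17
tool_pos: [0.5616, 0.0551, 0.1796]
tcp_rot: [-0.181, 0.644, 0.726, 0.158]
contact_force: [0.0, -0.7, -1.2]
finger_gap: 0.0111
finger_force: 58.6
```

```bash
python3 - <<'E'
from h import *
c=snap('wrist','w2'); s=readout.state();print(s['tool_pos'],s['tcp_rot'],s['joint_positions'],q2R(s['tcp_rot']).round(3))
E
```

```text
[0.56185152 0.05506579 0.18035878] [-0.18029882  0.64401496  0.72649229  0.15794309] [-0.36229346  0.41620791  1.57562383  0.42962832  1.40763779 -0.60904643] [[-0.105  0.993 -0.059]
 [ 0.879  0.121  0.462]
 [ 0.465 -0.003 -0.885]]
```

View pics/w2.png

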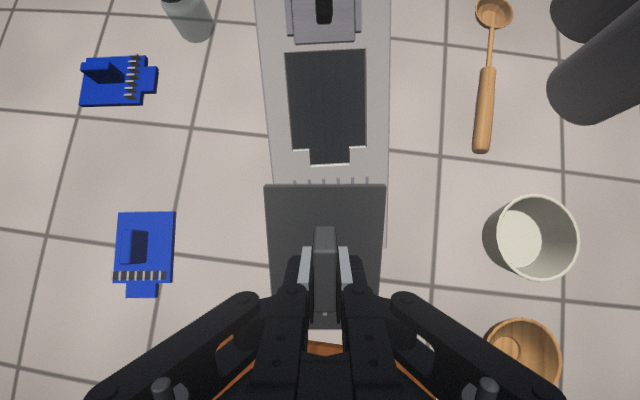

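The view shows the pocket with its uphill edge at row ~50 (columns 285–366) and its slot ending near row 164. The catch tab is at (322,10), open. The held insert spans (264,185)–(385,185), tongue towards the gripper. I need a crop for corner detail.

```bash
python3 - <<'E'
import cv2
im=cv2.imread('pics/w2.png')[0:200,255:395]
cv2.imwrite('pics/c3.png',cv2.resize(im,(420,600),interpolation=cv2.INTER_CUBIC))
E
```

```text
(no output)
```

View pics/c3.png

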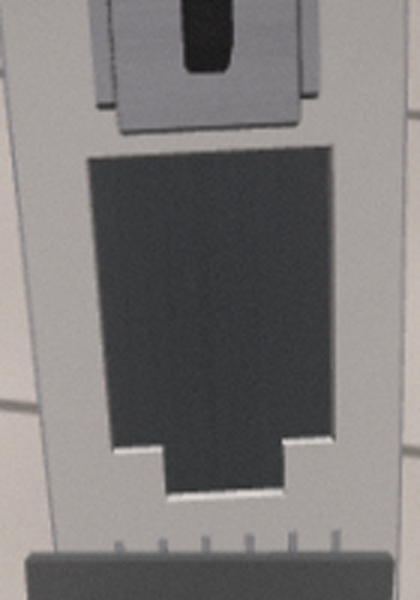

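```bash
cat > m.py <<'E'
from h import *
from scipy.optimize import least_squares
def deckR(th):
    return (R.from_euler('z',th)*R.from_euler('y',-np.radians(28))).as_matrix()
def resid(o,v,P):  # point-to-ray distances
    w=P-o; return (w-(w*v).sum(1)[:,None]*v)
if __name__=='__main__':
    d=load('w2')
    uv=np.array([[88,158],[332,146],[112,453],[333,441],[167,499],[284,493]])/3+[255,0]
    D=np.array([[42,35,10],[42,-35,10],[-42,35,10],[-42,-35,10],[-58,19,10],[-58,-19,10]])/1e3
    o,v=rays(d,uv)
    f=lambda p:resid(o,v,np.array([p[0],p[1],.085])+D@deckR(p[2]).T).ravel()
    s=least_squares(f,[.546,.198,1.69]);print('deck',s.x.round(4),np.degrees(s.x[2]).round(2),(s.fun.reshape(-1,3)*1e3).round(1).tolist())
    g=cv2.cvtColor(d['img'],cv2.COLOR_RGB2GRAY).astype(float)
    for y in range(195,240,8):
        gx=np.diff(cv2.GaussianBlur(g,(3,3),0)[y]);print(y,250+gx[250:290].argmin(),370+gx[370:400].argmax())
    gy=np.diff(cv2.GaussianBlur(g,(3,3),0),axis=0)
    print([170+gy[170:200,x].argmin() for x in range(280,380,15)])
E
python3 m.py
```

```text
deck [0.5453 0.2005 1.7441] 99.93 [[-0.4, 0.1, 0.2], [0.2, 0.2, 0.2], [-0.3, 0.1, 0.1], [0.5, 0.1, 0.1], [-0.4, -0.4, -0.1], [0.3, -0.2, -0.0]]
195 263 385
203 264 384
211 264 384
219 265 383
227 265 383
235 266 382
[np.int64(183), np.int64(183), np.int64(183), np.int64(183), np.int64(183), np.int64(183), np.int64(183)]
```

```bash
python3 - <<'E'
from m import *
d=load('w2');d['pos']=np.zeros(3);d['rot']=np.array([1.,0,0,0])
g=cv2.cvtColor(d['img'],cv2.COLOR_RGB2GRAY)
print(g[180:195,320],g[180:195,350])
for z in(.0177,.0197):print(onplane(d,[[325,188.5],[264,195],[385.3,195],[266,235],[383,235]],[0,0,z],[0,0,1]).round(4).tolist(), onplane(d,[[325,184]],[0,0,z+.006],[0,0,1]).round(4))
# target poses
s=readout.state();Rt=q2R(s['tcp_rot']);D=deckR(1.7441);O=np.array([.5453,.2005,.085])
Rg=D@np.diag([1,-1,-1.])
print('rotvec needed',R.from_matrix(Rg@Rt.T).as_rotvec().round(4)); print('deck axes',D.round(4).tolist())
print('tcp in deck',((s['tool_pos']-O)@D).round(4))
E
```

```text
[159 159 161 146 111  92  88  77  74  73  70  70  73  72  70] [162 162 160 140 103  93  87  74  73  71  74  71  72  75  73]
[[0.0408, -0.0003, 0.0177], [0.0372, -0.0329, 0.0177], [0.0371, 0.032, 0.0177], [0.0136, -0.0334, 0.0177], [0.0136, 0.0323, 0.0177]] [[ 0.0416 -0.0003  0.0237]]
[[0.0402, -0.0003, 0.0197], [0.0365, -0.0334, 0.0197], [0.0365, 0.0325, 0.0197], [0.0127, -0.0339, 0.0197], [0.0126, 0.0328, 0.0197]] [[ 0.041  -0.0003  0.0257]]
rotvec needed [ 0.0049 -0.002   0.0524]
deck axes [[-0.1523, -0.985, 0.081], [0.8697, -0.1724, -0.4624], [0.4695, 0.0, 0.8829]]
tcp in deck [-0.0842  0.0088  0.1528]
```

Emit:
move_arm(steps="-0.2 2.2 -0.6 0.005 -0.002 0.026 0.5; -0.2 2.2 -0.6 0 0 0.026 0.5; -0.2 2.2 -0.6 0 0 0 0.5; -0.2 2.2 -0.6 0 0 0 0.5; -0.2 2.2 -0.6 0 0 0 0.5; 0 0 0 0 0 0 0.5; 0 0 0 0 0 0 0.5; 0 0 0 0 0 0 0.5")

```text
clock: 4.88
tool_pos: [0.5525, 0.1656, 0.1519]
tcp_rot: [-0.185, 0.623, 0.743, 0.157]
contact_force: [0.5, -0.4, -0.7]
finger_gap: 0.0109
finger_force: 58.6
```

```bash
cat > p.py <<'E'
from m import *
import sys
O=np.array([.5453,.2005,.085]);D=deckR(1.7441)
ps=[];
for i in range(3): s=readout.state();ps.append(s['tool_pos']);snap('wrist',sys.argv[1])
p=np.mean(ps,0);s=readout.state();x=(p-O)@D
g=np.array([float(a) for a in sys.argv[2:5]])
print('deck pos',x.round(4),'rotvec need',R.from_matrix(D@np.diag([1,-1,-1.])@q2R(s['tcp_rot']).T).as_rotvec().round(4),'move cm',(D@(g-x)*100).round(2),'F deck',(s['contact_force']@D).round(1),s['clock'],s['finger_gap'])
E
python3 p.py w3 -.0006 -.0004 .0297
```

```text
deck pos [-0.0003 -0.0012  0.0759] rotvec need [-0.0027  0.0024  0.001 ] move cm [-0.45  2.1  -4.09] F deck [-0.4 -1.7 -0.6] 5.0333 0.010666076488904302
```

Emit:
move_arm(steps="-0.12 0.42 -0.88 0 0 0 0.5; -0.12 0.44 -0.88 0 0 0 0.5; -0.08 0.46 -0.88 0 0 0 0.5; -0.04 0.23 -0.44 0 0 0 0.5; 0 0 0 0 0 0 0.5; -0.02 0.14 -0.26 0 0 0 0.5; -0.02 0.14 -0.26 0 0 0 0.5; 0 0 0 0 0 0 0.5")

```text
clock: 5.7
tool_pos: [0.548, 0.1846, 0.1149]
tcp_rot: [-0.186, 0.624, 0.743, 0.157]
contact_force: [-0.5, -0.3, -1.3]
finger_gap: 0.0108
finger_force: 58.6
```

```bash
python3 p.py w4 -.0006 -.0004 .0297
```

```text
deck pos [-0.0002 -0.0001  0.0343] rotvec need [-0.0038  0.0014  0.0001] move cm [ 0.    0.18 -0.42] F deck [-0.6  0.2 -0.6] 5.85 0.010667703279740684
```

Emit:
move_arm(steps="-0.02 0.1 -0.2 0 0 0 0.5; -0.02 0.08 -0.16 0 0 0 0.5; 0 0.05 -0.09 0 0 0 0.5; 0 0.05 -0.09 0 0 0 0.5; 0 0 0 0 0 0 0.5; 0 0 0 0 0 0 0.5")

```text
clock: 6.35
tool_pos: [0.5479, 0.1867, 0.1111]
tcp_rot: [-0.186, 0.623, 0.743, 0.157]
contact_force: [-3.0, -4.8, 7.6]
finger_gap: 0.0107
finger_force: 60.2
```

```bash
python3 p.py w5 -.0006 -.0004 .0297
```

```text
deck pos [-0.0002 -0.0001  0.0296] rotvec need [-0.0035  0.0017 -0.0006] move cm [ 0.03 -0.03 -0.02] F deck [0.9 3.7 8.5] 6.5 0.010678775457802108
```

View pics/w5.png

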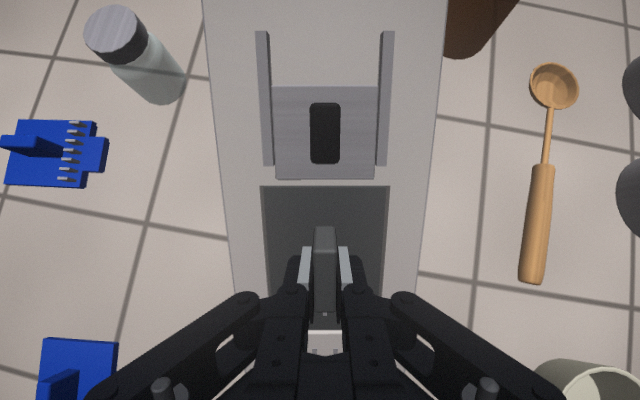

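The plate now sits in the pocket with its uphill edge at row ~185. The catch is open, with its tab at (325,133). The floor contact came at the expected depth, so I'll release and back off.

Emit:
move_arm(steps="0 0 0 0 0 0 1.5; 0 0 0 0 0 0 3; 0 0 0 0 0 0 3; 0.04 -0.23 0.44 0 0 0 3; 0.08 -0.46 0.88 0 0 0 3; 0.16 -0.92 1.76 0 0 0 3; 0.16 -0.92 1.76 0 0 0 3; 0.08 -0.46 0.88 0 0 0 3; 0 0 0 0 0 0 3; 0 0 0 0 0 0 3")

```text
clock: 7.33
tool_pos: [0.5533, 0.157, 0.1675]
tcp_rot: [-0.185, 0.624, 0.743, 0.158]
contact_force: [1.3, -0.2, -0.0]
finger_gap: 0.0299
finger_force: 0.0
```

```bash
python3 p.py w6 -.0006 -.0004 .0297; python3 -c "
import cv2
cv2.imwrite('pics/c6.png',cv2.imread('pics/w6.png')[100:400,160:480])"
```

```text
deck pos [-0.0003  0.0001  0.0929] rotvec need [-0.0043 -0.001  -0.0003] move cm [-0.46  2.9  -5.59] F deck [ 0.5  0.7 -1. ] 7.4833 0.030295794724815254
```

View pics/c6.png

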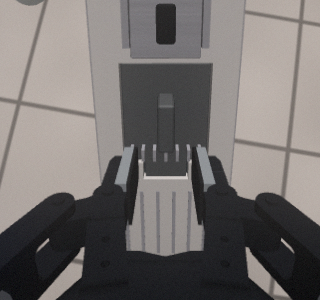

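The plate is seated square, with the teeth and grip visible and the catch still open. Now I'll locate the tab, so I can grip it and slide it downhill.

```bash
python3 - <<'E'
from m import *
d=load('w6');g=cv2.cvtColor(d['img'],cv2.COLOR_RGB2GRAY)
m=np.zeros_like(g);m[90:160,305:350]=(g[90:160,305:350]<60)
ys,xs=np.nonzero(m);print(xs.min(),xs.max(),ys.min(),ys.max(),g[98:150,326].tolist())
O=np.array([.5453,.2005,.085]);D=deckR(1.7441)
for z,uv in((.043,[[326,ys.min()],[326,ys.max()]]),(.017,[[326,ys.min()],[326,ys.max()]])):
    print(z,((onplane(d,uv,O+D[:,2]*z,D[:,2])-O)@D).round(4).tolist())
E
```

```text
316 335 104 143 [121, 118, 120, 120, 119, 94, 49, 48, 44, 45, 41, 37, 37, 40, 41, 37, 38, 40, 39, 40, 40, 42, 43, 36, 39, 40, 42, 42, 34, 42, 39, 37, 42, 40, 41, 37, 39, 35, 35, 37, 37, 38, 36, 39, 33, 38, 75, 120, 115, 118, 118, 119]
0.043 [[0.0834, 0.0001, 0.043], [0.0606, 0.0001, 0.043]]
0.017 [[0.0835, -0.0, 0.017], [0.0573, -0.0, 0.017]]
```

Emit:
move_arm(steps="-0.37 2.1 1.13 0 0 0 3; -0.37 2.1 1.13 0 0 0 3; -0.36 2.1 1.13 0 0 0 3; 0 0 0 0 0 0 3; -0.16 0.92 -1.76 0 0 0 3; -0.16 0.92 -1.76 0 0 0 3; -0.08 0.46 -0.88 0 0 0 3; -0.04 0.23 -0.44 0 0 0 3; 0 0 0 0 0 0 3; 0 0 0 0 0 0 3")

```text
clock: 8.32
tool_pos: [0.5378, 0.2454, 0.1525]
tcp_rot: [-0.186, 0.624, 0.743, 0.157]
contact_force: [0.2, 0.1, 0.6]
finger_gap: 0.0302
finger_force: 0.0
```

```bash
python3 p.py w7 .072 0 .038
```

```text
deck pos [ 0.0719 -0.0006  0.0387] rotvec need [-0.0038  0.0025  0.0006] move cm [-0.07  0.03 -0.06] F deck [ 0.8  0.1 -0.1] 8.4667 0.030000211660612532
```

Emit:
move_arm(steps="0 0 0 0 0 0 1; 0 0 0 0 0 0 0.5; 0 0 0 0 0 0 0.5; 0 0 0 0 0 0 0.5; 0.05 -0.26 -0.14 0 0 0 0.5; 0.05 -0.26 -0.14 0 0 0 0.5; 0.04 -0.26 -0.14 0 0 0 0.5; 0.05 -0.26 -0.14 0 0 0 0.5; 0.05 -0.26 -0.14 0 0 0 0.5; 0.04 -0.26 -0.14 0 0 0 0.5", grip_force=30)

```text
clock: 9.3
tool_pos: [0.5403, 0.23, 0.1452]
tcp_rot: [-0.186, 0.623, 0.743, 0.158]
contact_force: [-2.9, -1.6, 7.3]
finger_gap: 0.0112
finger_force: 34.0
```

```bash
python3 p.py w8 .052 0 .038
```

```text
deck pos [ 0.0543 -0.0002  0.039 ] rotvec need [-0.0037  0.0012 -0.    ] move cm [ 0.01 -0.15 -0.2 ] F deck [-0.1  3.5  6.9] 9.45 0.011169788260723061
```

Emit:
move_arm(steps="0.01 -0.09 -0.05 0 0 0 0.5; 0.02 -0.09 -0.05 0 0 0 0.5; 0 0 0 0 0 0 0.5; 0 0 0 0 0 0 0.5")

```text
clock: 9.78
tool_pos: [0.5405, 0.2288, 0.1445]
tcp_rot: [-0.187, 0.623, 0.743, 0.158]
contact_force: [-2.7, -0.2, 7.7]
finger_gap: 0.0112
finger_force: 34.1
```

```bash
python3 p.py w9 .052 0 .038
```

```text
deck pos [ 0.0533 -0.0002  0.0391] rotvec need [-0.0055  0.0012 -0.0004] move cm [-0.01 -0.06 -0.15] F deck [3.7 3.8 7.4] 9.9333 0.011328435136216668
```

Emit:
move_arm(steps="0.01 -0.09 -0.05 0 0 0 0.5; 0.02 -0.09 -0.05 0 0 0 0.5; 0 0 0 0 0 0 0.5; 0 0 0 0 0 0 0.5")

```text
clock: 10.27
tool_pos: [0.5405, 0.2287, 0.1445]
tcp_rot: [-0.188, 0.623, 0.743, 0.159]
contact_force: [-3.8, 6.0, 11.8]
finger_gap: 0.0109
finger_force: 34.2
```

```bash
python3 p.py w10 .052 0 .038
```

```text
deck pos [ 0.0531 -0.0001  0.0391] rotvec need [-0.0086  0.0011 -0.0008] move cm [-0.01 -0.05 -0.15] F deck [11.   3.4  7.7] 10.4167 0.010977798728747755
```

The catch has hit its end stop: the tab is at x = 53 mm, which is 75 − 22, and the push force is rising. I'll release and back off.

Emit:
move_arm(steps="0 0 0 0 0 0 2; 0 0 0 0 0 0 3; 0 0 0 0 0 0 3; 0.04 -0.23 0.44 0 0 0 3; 0.08 -0.46 0.88 0 0 0 3; 0.16 -0.92 1.76 0 0 0 3; 0.16 -0.92 1.76 0 0 0 3; 0.16 -0.92 1.76 0 0 0 3; 0.16 -0.92 1.76 0 0 0 3; 0 0 0 0 0 0 3")

```text
clock: 11.25
tool_pos: [0.5512, 0.1807, 0.2299]
tcp_rot: [-0.183, 0.624, 0.743, 0.159]
contact_force: [0.7, -0.6, 0.9]
finger_gap: 0.0301
finger_force: 0.0
```

Emit:
move_arm(steps="0 -2 1 0 0 0 3; 0 -2 1 0 0 0 3; 0 -2 1 0 0 0 3; 0 -2 1 0 0 0 3; 0 0 0 0 0 0 3; 0 0 0 0 0 0 3")

```text
clock: 11.75
tool_pos: [0.549, 0.1018, 0.2659]
tcp_rot: [-0.186, 0.625, 0.742, 0.158]
contact_force: [-1.5, 0.4, -0.8]
finger_gap: 0.0299
finger_force: 0.0
```

```bash
python3 - <<'E'
from h import *
c=snap('wrist','w11');s=readout.state();print(s['tool_pos'],s['contact_force'],s['clock'])
im=c['img'][0:300,200:440,::-1];cv2.imwrite('pics/c11.png',cv2.resize(im,(480,600)))
E
```

```text
[0.54852914 0.10266711 0.26544842] [-0.7381224  -0.19954239  0.70144437] 11.8
```

View pics/c11.png

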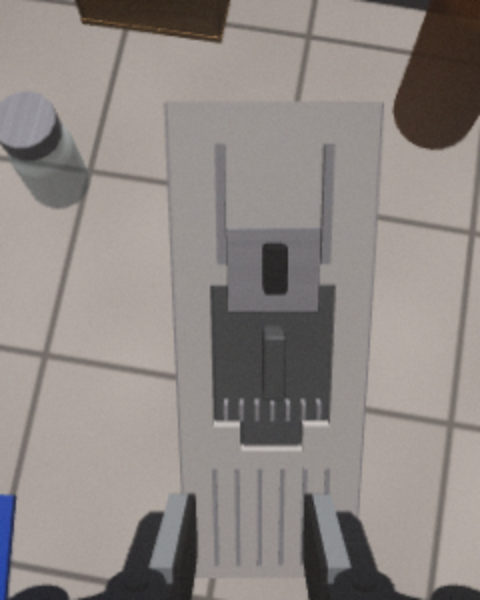

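The final view shows the comb insert square in the pocket with its tongue downhill. The catch overlaps its uphill edge, and the gripper is clear.

```bash
python3 -c "
from rig import ticket;print(ticket.job_done())"
```

```text
the job is handed in; nothing more can be done
None
```

I seated the comb insert in the deck's pocket with its tongue downhill, slid the catch to its end stop over it, let go, and handed the job in at about 12 s; no verdict came back.

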